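Nip a mounted lino block in the studio's bench screw press

TASK

The lino has just been stuck to its plywood block: lay the block, lino up, flat in the tray of the bench press's pulled-out bed and push the bed fully home under the platen. Then wind the handwheel clockwise until you feel the platen just touch the block, give it a quarter turn more from there, and let go, leaving it pressed like that. Much less will not hold it and much more squeezes the glue out; leave the other things on the table where they are.

Things in the scene. Friction and masses are not known exactly. Their poses are not given: they have to be found in the camera images.
- press: dark bench screw press, fixed on a plywood board (170 x 335 x 18 mm): base 130 x 310 x 16 mm, one column behind (+x side) carrying an arm over the base (top 213 mm up), an upright screw through the arm with a handwheel on top. Origin: on the table, below the screw's axis; z up; +y is the way the bed pulls out; +x points to the column
- tray: the steel bed with its tray, sliding in the press along press +y (its axes are parallel to the press's). Origin: centre of the pocket's floor, 54 mm above the table. The pocket is 64 mm (x) by 88 mm (y) inside, its lips 6 mm high and 5 mm wide; the bed plate is 104 mm square, with a tongue towards +y that carries the post
- bed (a joint): how far the bed is pulled out, m: 0 = fully home against its stop, the pocket then centred under the platen; at most 0.130. It starts out by 0.115 to 0.130. It slides with about 4 N and stays where it is left
- bed_handle (a point): on the bed's upright steel post, the centre of its round head (21 mm across); the head's top is 10 mm above this point and its stem 13 mm thick; it stands 118 mm towards +y from the pocket's centre and 82 mm above the table
- block: plywood block with a dark sheet of carved lino (pale leaf lines) on top, 56 mm (x) x 80 mm (y) x 22 mm (z), about 0.3 kg, lying lino up. Origin: centre of its underside. Either way round will do in the pocket. A plain sanding block, 45 x 75 x 30 mm, without lino, also lies about: not that one
- spindle (a joint): turn of the screw and handwheel, rad, growing clockwise seen from above, which drives the platen down; it starts between 1.9 and 3.6. Wheel, screw and platen sink together 12 mm a turn. At 0 the knob lies from the axis towards press +x: the knob's angle about the axis is the press's yaw minus this value. It turns free with about 4 N at the knob and stays where it is left
- wheel_hub (a point): centre of the handwheel (113 mm across), on the screw's axis. Below hangs the platen (iron, 86 x 100 mm) on a preloaded spring pack with more or less packing: its height varies, is not measured, and it meets the block about 0.4 to 1.15 turns after the start. There the push at the knob rises by 2 to 3 N within a tenth of a turn, then by 1 N in the next quarter; 20 N is never needed
- knob_grip (a point): centre of the upright, dark wooden crank knob on the handwheel's rim: 21 mm across, 48 mm tall, spinning freely about its own upright axis, 50 mm from the screw's axis, so that it can be held without turning the wrist while it is carried round. The rim (13 mm thick) lies with its top 28 mm below this point; the point is 289 mm above the table at spindle 0 and sinks 12 mm a turn
- sanding_block: plain wooden sanding block, 45 x 75 x 30 mm; origin centre of its underside; to be left alone
- oil_cup: small brass cup, 44 mm across, 25 mm tall; origin centre of its underside; to be left alone
- scissors: scissors with blue handles, 87 x 199 x 9 mm; origin centre of their underside; to be left alone
- paint_tube_2: paint tube, 38 x 123 x 24 mm; origin centre of its underside; to be left alone
- jam_jar: glass jar, 80 mm across, 82 mm tall; origin centre of its underside; to be left alone
- charcoal: charcoal stick, 11 x 85 x 11 mm; origin centre of its underside; to be left alone
- pencil: green pencil, 7 x 165 x 7 mm; origin centre of its underside; to be left alone

How it is judged (in metres and radians):
On the way, in this order (a step that is already met when the one before it is completed fails the run):
1. the block lies flat in the pocket of the bed, lino up (x of block in the frame of tray between -0.006 and 0.006 m and y of block in the frame of tray between -0.006 and 0.006 m and z of block in the frame of tray between -0.0025 and 0.0025 m and angle between block's own z axis and vertical below 0.05 rad), for 0.2 s.
2. the bed is fully home with the block in it (all of step 1 and value of joint bed below 0.003 m), for 0.2 s.
3. the platen has been wound down onto the block (contact force between tray and block above 30 N and value of joint bed below 0.004 m), for 0.1 s.
At the end, for the whole second after the job is handed in: the block lies flat in the pocket, lino up, with the bed home (within 4 mm), the wheel at rest, and the platen pressing it as it does 0.15 to 0.37 turn past first contact, which in this press is a load of 87 to 117 N on the tray (all of step 1 and contact force between tray and block between 87 and 117 N and value of joint bed below 0.004 m and velocity of joint spindle between -0.05 and 0.05 rad/s); the robot touches nothing.
It fails at once if the block is over-pressed: wound more than half a turn past contact (over 140 N) (contact force between tray and block above 140 N).
It fails at once if the sanding block, oil cup, scissors, paint tube, jam jar, charcoal or pencil is pushed away by over 20 mm (distance of any of sanding_block, oil_cup, scissors, paint_tube_2, jam_jar, charcoal, pencil from where it was at the start of the episode above 0.02 m).
It also fails if it takes over 72 s, if anything falls off the work surface, if the arm or the gripper's body presses on something with over 40 N, if the wrist force passes 120 N, or if a joint passes its speed limit or range.

ROBOT

A 6-joint arm with a two-finger parallel gripper is mounted at the origin on a cart in front of the work surface, level with it; the furniture and walls round the work are solid. World frame = base frame: x ahead of the robot, y to its left, z up, the work surface at z = 0. Lengths are in m, angles in degrees, forces in N, time in s.
With the tool pointing down it reaches from about 0.425 to 1.125 m from the base axis. Payload 14.9 kg.
Tool frame: the origin (TCP) lies at the very end of the fingers, on their centre line; the grasp point (between the pads) lies 19 mm behind it; z points along the fingers, y is the line along which they close (so a half turn about z gives the same grasp; the last joint's range is limited). The gripper opens to 91 mm and grips with 3 to 60 N. Pads are 32 mm wide; open, the fingers measure 118 mm over their backs; the gripper's body (76 mm by 178 mm) begins 60 mm behind the grasp point.
Start: joints at [63.982, 21.709, 99.362, -0, 58.929, -1.908], TCP at [0.286, 0.639, 0.177] pointing down, gripper open.
Joint ranges: [-158.91, 158.91], [-42.39, 125.64], [0.06, 152.35], [-60.88, 240.88], [17.5, 164.5], [-176.32, 176.32]. Speed limits (degrees/s): [108.29, 108.29, 136.94, 180, 180, 180].

INTERFACE

Orientations are given as a 3x3 rotation matrix whose columns are the frame's x, y, z axes.
In Python, from plant import r gives the robot as it stands. Calls block until the motion is done:
- r.movep(position, orientation): joint-space move of the TCP to a pose.
- r.move_straight(position, frame=None, vel=0.15, stop_force=None): straight line of the TCP; frame=None keeps the orientation; vel is the mean speed in m/s. With stop_force (N) it stops when the force on the tool has changed by that much, and returns True; else False.
- r.goto_joints(angles): joint-space move.
- r.open() and r.grasp(grasp_force=None): open the fingers fully, or close them until they stop; grasp_force is the grip in N (None keeps the last).
- r.dwell(seconds).
- r.ik(position, orientation): joint angles nearest the present ones, or None.
- r.get_obs(): the state.
- r.read_camera(name): name is "side" or "top" or "wrist"; returns the picture (420x560x3 uint8, blue, green, red); there is no depth.
- r.get_calibration(name): a dict with "intrinsics" (3x3 intrinsics, pixels), "R" (3x3) and "t" (3): a world point X has camera coordinates R X + t; the wrist camera has in their place "tool_from_camera" (4x4, takes a point from camera to tool coordinates, whose origin is the TCP and whose axes are the flange's). Camera axes: x right, y down, z forward; pixel columns grow to the right and rows downward; lengths in m; the calibration is good to about 2 mm. The wrist camera is an equidistant fisheye: a pixel r from the principal point sees the ray r / f radians off the axis. A picture is of the moment at which its call begins: read the wrist's pose just before it. get_calibration takes no time and is no camera call.
A pose or a line that the arm cannot do raises r.PlanningError and nothing moves.
- r.close_job(): hands the job in; it is judged then, once.
The state is a dict: "t": time; "joint_positions": joint angles; "joint_velocities": joint speeds; "joint_efforts": joint torques, N m; "position": TCP position; "tcp_rot": TCP orientation; "ft_force": force on the tool from outside, world axes, zero at the start; "wrist_torque": the same for the moment, N m; "opening": opening from 0.0 (shut) to 1.0 (fully open); "grasp_force": force on a finger pad.
Only numpy, scipy, OpenCV 4.12 (cv2) and the standard library are available. Lean on these libraries where they do the work, as an engineer would, in place of code of your own. Each camera call takes 0.05 s, during which the arm holds its last target. There are 200 camera calls.

## Working session

There is one attempt and no reset: what is moved stays moved. The work goes in short steps, each a Python script; the robot and the scene stay as the last script left them, time stands still between calls to the robot, and variables do not carry over. Pictures are saved under pics/ and viewed, at most 10 in all, crops included, and the job is handed in when it is done.

```bash
mkdir -p pics; ls; python3 - <<'E'
from plant import r
import cv2,numpy as np
for n in ("top","side"):
    im=r.read_camera(n); cv2.imwrite(f"pics/{n}0.png",im)
    c=r.get_calibration(n); R=np.array(c["R"]);t=np.array(c["t"])
    print(n,np.array(c["intrinsics"]).round(1).tolist(),R.round(3).tolist(),"cam at",(-R.T@t).round(3))
c=r.get_calibration("wrist");print(c)
o=r.get_obs();print(o["t"],o["position"],o["ft_force"],o["opening"],np.array(o["tcp_rot"]).round(3).tolist())
E
```

```text
pics
top [[456.5, 0.0, 279.7], [0.0, 456.5, 211.3], [0.0, 0.0, 1.0]] [[0.081, -0.997, -0.001], [-0.975, -0.079, -0.207], [0.207, 0.018, -0.978]] cam at [0.325 0.019 1.503]
side [[480.0, 0.0, 282.3], [0.0, 480.0, 206.3], [0.0, 0.0, 1.0]] [[0.831, -0.556, -0.007], [-0.24, -0.347, -0.906], [0.501, 0.755, -0.422]] cam at [-0.132 -1.075  0.826]
{'intrinsics': array([[325.1922621 ,   0.        , 279.35590954],
       [  0.        , 325.1922621 , 209.55240071],
       [  0.        ,   0.        ,   1.        ]]), 'tool_from_camera': array([[-1.22715463e-03, -9.70575550e-01, -2.40793681e-01,
         6.72005652e-02],
       [ 9.99998868e-01, -9.81327051e-04, -1.14081566e-03,
        -6.75780237e-04],
       [ 8.70950434e-04, -2.40794808e-01,  9.70575655e-01,
        -2.08418313e-01],
       [ 0.00000000e+00,  0.00000000e+00,  0.00000000e+00,
         1.00000000e+00]])}
0.1 [0.28575194 0.6385989  0.17606755] [-0.48944283 -0.40112951 -0.40717253] 0.9950225057242951 [[-0.913, 0.408, -0.0], [0.408, 0.913, -0.001], [0.0, -0.001, -1.0]]
```

View pics/top0.png

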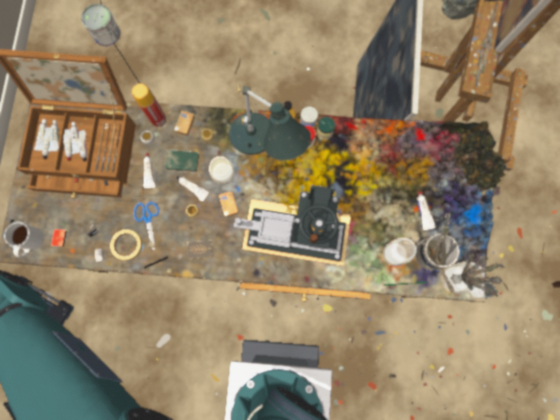

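View pics/side0.png

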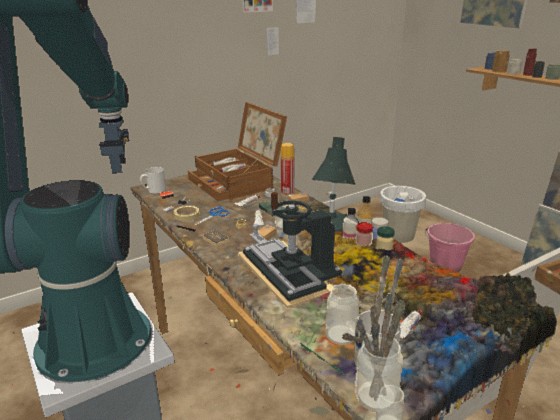

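The top view shows the press at about (300,230), with the bed pulled out to the left (+y) and the handle at (243,224). A dark green sheet, probably the lino block, is at (183,161), and the lamp is at (270,135). I'll enlarge that region.

```bash
python3 - <<'E'
import cv2
a=cv2.imread("pics/top0.png")[105:275,135:361]
cv2.imwrite("pics/topc.png",cv2.resize(a,None,fx=3.5,fy=3.5,interpolation=cv2.INTER_CUBIC))
a=cv2.imread("pics/side0.png")[170:310,170:370]
cv2.imwrite("pics/sidec.png",cv2.resize(a,None,fx=4,fy=4,interpolation=cv2.INTER_CUBIC))
E
```

```text
(no output)
```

View pics/topc.png

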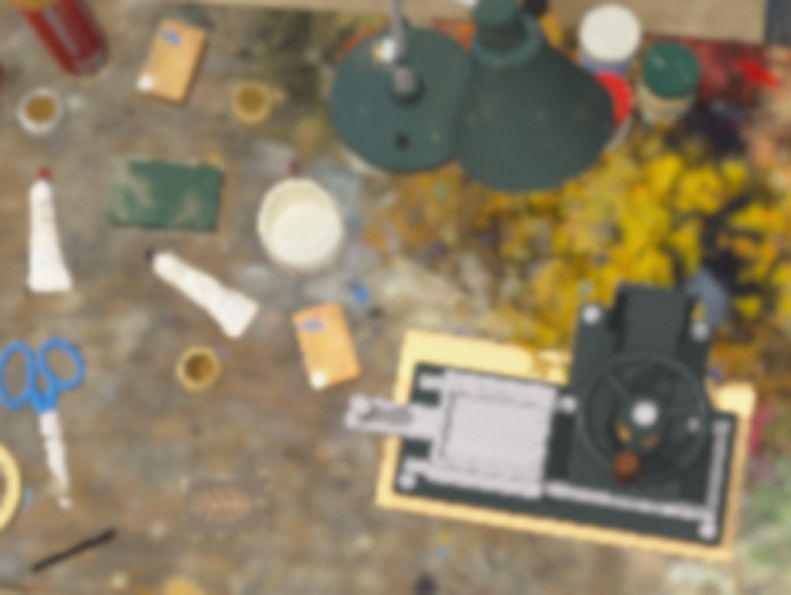

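View pics/sidec.png

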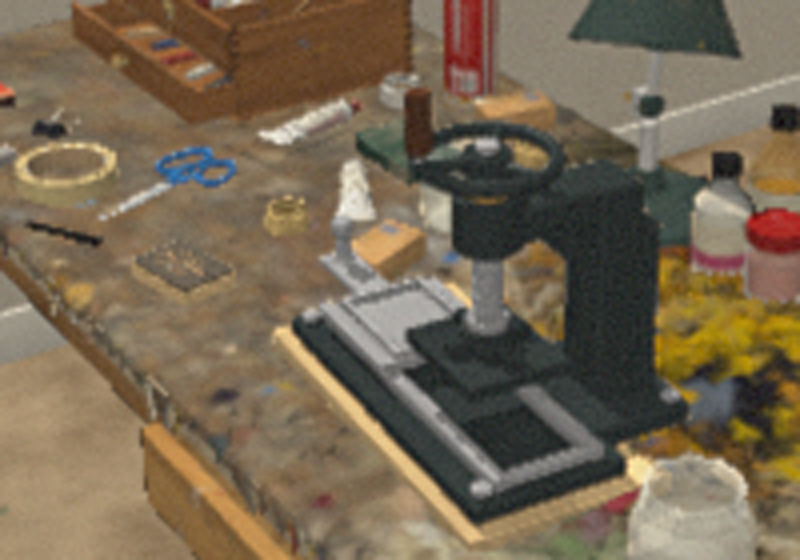

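The crops show the real block: a brown-black, leaf-lined sheet with a plywood edge at about (200,249) in the top view and (215,237) in the side view. The green slab is something else, since it is about 100 mm long. The post head is at about (237,223), the hub at (319,223) and the knob at (314,238). Next I'll write the helpers and get rough positions.

```bash
cat > h.py <<'E'
from plant import r
import numpy as np, cv2
def ray(n,u,v,pose=None):
    c=r.get_calibration(n);K=np.array(c["intrinsics"])
    x,y=(u-K[0,2])/K[0,0],(v-K[1,2])/K[1,1]
    if n!="wrist":
        R=np.array(c["R"]);t=np.array(c["t"]);d=R.T@np.array([x,y,1]);return -R.T@t,d/np.linalg.norm(d)
    th=np.hypot(x,y);s=np.sin(th)/th if th>1e-9 else 1
    T=np.array(c["tool_from_camera"]);p,Q=map(np.array,pose)
    return p+Q@T[:3,3],Q@T[:3,:3]@np.array([x*s,y*s,np.cos(th)])
def onz(n,u,v,z,pose=None):
    o,d=ray(n,u,v,pose);return o+d*(z-o[2])/d[2]
def proj(X,pose):
    c=r.get_calibration("wrist");K=np.array(c["intrinsics"]);T=np.array(c["tool_from_camera"]);p,Q=map(np.array,pose)
    q=T[:3,:3].T@(Q.T@(np.array(X)-p)-T[:3,3]);th=np.arctan2(np.hypot(q[0],q[1]),q[2])
    return q[:2]/np.hypot(q[0],q[1])*th*K[0,0]+K[:2,2]
def cross2(a,b):
    (o1,d1),(o2,d2)=a,b
    s=np.linalg.lstsq(np.c_[d1,-d2],o2-o1,rcond=None)[0];p,q=o1+d1*s[0],o2+d2*s[1]
    return (p+q)/2,np.linalg.norm(p-q)
def down(yaw): # tool y (closing line) at yaw (deg) from world x, pointing down
    a=np.radians(yaw);y=np.array([np.cos(a),np.sin(a),0]);z=np.array([0,0,-1.]);return np.c_[np.cross(y,z),y,z]
def look(name):
    o=r.get_obs();im=r.read_camera("wrist");cv2.imwrite(f"pics/{name}.png",im)
    np.savez(f"pics/{name}.npz",p=o["position"],R=o["tcp_rot"]);return im,(o["position"],o["tcp_rot"])
E
python3 - <<'E'
from h import *
f=lambda u,v:(135+u/3.5,105+v/3.5)
g=lambda u,v:(170+u/4,170+v/4)
for n,p,z in [("block",(228,505),.022),("post",(357,412),.085),("hub",(645,412),.27),("knob",(627,467),.305),("bl",(378,505),.018),("br",(735,558),.018),("tl",(405,335),.018),("tray",(497,428),.054),("sand",(326,345),.03),("cup",(198,368),.025),("jar",(302,222),.08),("lamp",(535,110),.3)]:
    print(n,onz("top",*f(*p),z).round(3))
for n,a,b in [("block",(228,505),(184,267)),("post",(357,412),(340,230)),("hub",(645,412),(489,146)),("knobtop",(627,465),(419,92))]:
    P,e=cross2(ray("top",*f(*a)),ray("side",*g(*b)));print(n,P.round(3),e.round(4))
E
```

```text
block [0.491 0.293 0.022]
post [0.577 0.176 0.085]
hub [ 0.562 -0.07   0.27 ]
knob [ 0.512 -0.057  0.305]
bl [0.503 0.155 0.018]
br [ 0.48  -0.18   0.018]
tl [0.667 0.145 0.018]
tray [0.578 0.049 0.054]
sand [0.648 0.217 0.03 ]
cup [0.618 0.336 0.025]
jar [0.752 0.245 0.08 ]
lamp [0.794 0.035 0.3  ]
block [0.493 0.294 0.018] 0.0039
post [0.582 0.175 0.079] 0.0078
hub [ 0.566 -0.072  0.256] 0.0022
knobtop [ 0.516 -0.058  0.304] 0.0045
```

Rough press yaw is about -4°, and spindle about 3.3 rad. The sizes and heights agree between the two views. Now a wrist view over the block and tray.

```bash
python3 - <<'E'
from h import *
r.movep([0.53,0.19,0.22],down(-4))
im,pose=look("w1")
for n,X in [("block",[.491,.293,.022]),("post",[.58,.176,.092]),("tray",[.578,.049,.054]),("hub",[.564,-.07,.26]),("knob",[.514,-.057,.306])]: print(n,proj(X,pose).round(0))
print(r.get_obs()["t"])
E
```

```text
block [242. 105.]
post [327. 204.]
tray [324. 292.]
hub [332. 483.]
knob [281. 521.]
2.0083
```

View pics/w1.png

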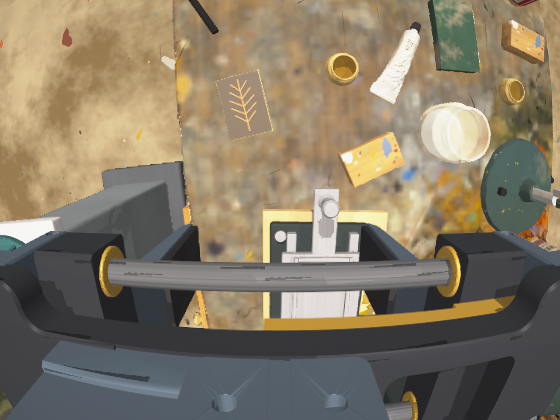

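The wrist view shows the leaf-lined block at about (244,105), with corners near (216,80), (257,69), (273,130) and (227,140). The post head is at (330,208), and the tray is partly hidden by the gripper. I'll turn the wrist half a turn so the camera sees the tray and wheel clearly.

```bash
python3 - <<'E'
from h import *
print(r.ik([0.52,0.24,0.30],down(176)),r.ik([0.52,0.24,0.30],down(-184)))
r.movep([0.52,0.24,0.30],down(176))
im,pose=look("w2")
for n,X in [("block",[.491,.293,.022]),("post",[.58,.176,.092]),("tray",[.578,.049,.054]),("hub",[.564,-.07,.26]),("knob",[.514,-.057,.306])]: print(n,proj(X,pose).round(0))
a=cv2.resize(cv2.imread("pics/w1.png")[60:150,200:290],(400,400),interpolation=cv2.INTER_CUBIC)
b=im[0:210,130:430]
cv2.imwrite("pics/m.png",np.hstack([a,cv2.resize(b,(400,280),interpolation=cv2.INTER_CUBIC)[:400] if 0 else np.vstack([cv2.resize(b,(400,280),interpolation=cv2.INTER_CUBIC),np.zeros((120,400,3),np.uint8)])]))
print(r.get_obs()["t"])
E
```

```text
[ 2.24435005e+01  2.77356743e+00  1.08972276e+02 -2.54444375e-14
  6.82541563e+01 -1.53556499e+02] [ 2.24435005e+01  2.77356743e+00  1.08972276e+02 -2.54444375e-14
  6.82541563e+01 -1.53556499e+02]
block [300. 209.]
post [229. 138.]
tray [228.  49.]
hub [ 206. -113.]
knob [ 259. -144.]
4.6417
```

View pics/w2.png

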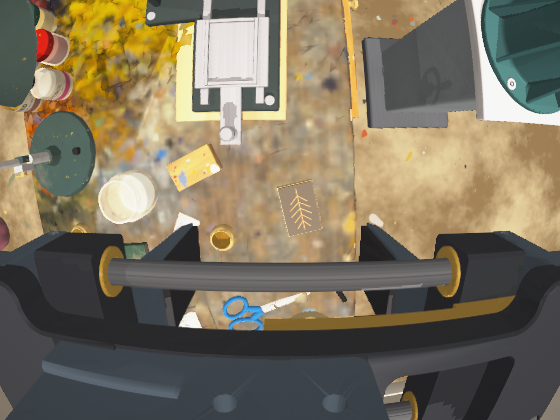

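View pics/m.png

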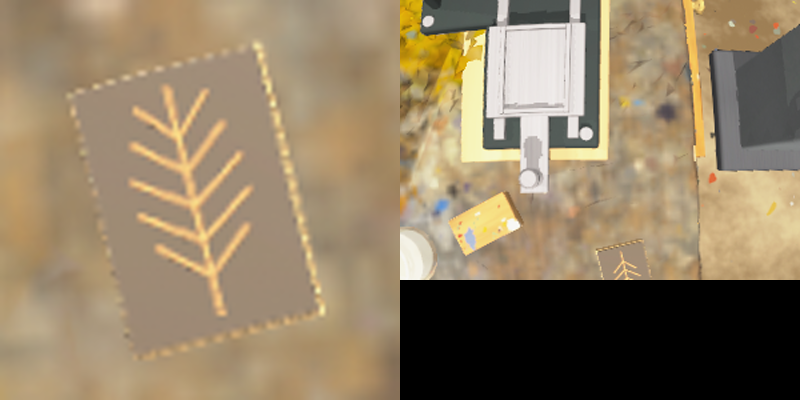

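The second wrist view shows the tray pocket with corners at about (209,21), (257,21), (256,82) and (207,82), and the post head at (229,133). The wheel is out of frame. In the zoomed crop the block corners are sharp. I'll compute poses and check them against the given sizes.

```bash
python3 - <<'E'
from h import *
d=np.load("pics/w1.npz");P1=(d["p"],d["R"]);d=np.load("pics/w2.npz");P2=(d["p"],d["R"])
c=[onz("wrist",200+(u+.5)/4.444-.5,60+(v+.5)/4.444-.5,.022,P1) for u,v in [(68,95),(258,42),(322,315),(137,357)]]
c=np.array(c)[:,:2];print("block",c.round(4).tolist(),"c",c.mean(0).round(4),"edges",[np.linalg.norm(c[i]-c[i-1]).round(4) for i in range(4)])
l=(c[1]+c[0]-c[2]-c[3]);print("long axis deg",np.degrees(np.arctan2(l[1],l[0])))
im=cv2.imread("pics/w2.png")
g=cv2.cvtColor(im,cv2.COLOR_BGR2GRAY);hsv=cv2.cvtColor(im,cv2.COLOR_BGR2HSV)
print("row50",[(u,int(g[50,u])) for u in range(188,282)])
print("col232",[(v,int(g[v,236])) for v in range(8,110)])
def pr(n,pts,z):
    q=np.array([onz("wrist",u,v,z,P2)[:2] for u,v in pts]);print(n,q.round(4).tolist(),"c",q.mean(0).round(4),"edges",[np.linalg.norm(q[i]-q[i-1]).round(4) for i in range(len(q))])
f=lambda p:[(130+(u-400)*.75,v*.75) for u,v in p]
pr("pocket@.06",f([(505,28),(570,28),(568,110),(503,110)]),.06)
pr("plate@.05",f([(489,24),(586,24),(583,117),(486,115)]),.05)
pr("board",[(177,121.5),(286,119.5),(287,20)],.018)
x=g[120:150,215:245];print("post");ci=cv2.HoughCircles(cv2.resize(g[110:155,205:255],None,fx=4,fy=4,interpolation=cv2.INTER_CUBIC),cv2.HOUGH_GRADIENT,1,200,param1=80,param2=12,minRadius=22,maxRadius=50)
print(ci);u,v=205+ci[0,0,0]/4-.375,110+ci[0,0,1]/4-.375;pr("posthead",[(u,v)],.082)
E
```

```text
block [[0.459, 0.3289], [0.5134, 0.3386], [0.5257, 0.2597], [0.4729, 0.2521]] c [0.4928 0.2948] edges [np.float64(0.078), np.float64(0.0553), np.float64(0.0799), np.float64(0.0533)]
long axis deg 99.56222838386277
row50 [(188, 237), (189, 237), (190, 238), (191, 238), (192, 227), (193, 105), (194, 82), (195, 139), (196, 224), (197, 230), (198, 229), (199, 231), (200, 229), (201, 227), (202, 230), (203, 230), (204, 211), (205, 229), (206, 230), (207, 221), (208, 160), (209, 214), (210, 222), (211, 222), (212, 221), (213, 229), (214, 230), (215, 231), (216, 231), (217, 231), (218, 230), (219, 228), (220, 230), (221, 230), (222, 229), (223, 230), (224, 231), (225, 231), (226, 230), (227, 228), (228, 230), (229, 231), (230, 230), (231, 231), (232, 230), (233, 228), (234, 228), (235, 231), (236, 231), (237, 232), (238, 231), (239, 230), (240, 231), (241, 233), (242, 233), (243, 231), (244, 233), (245, 235), (246, 233), (247, 230), (248, 227), (249, 228), (250, 232), (251, 230), (252, 229), (253, 198), (254, 227), (255, 231), (256, 233), (257, 177), (258, 222), (259, 222), (260, 227), (261
[... 1285 characters left out ...]
3, 232), (104, 232), (105, 221), (106, 205), (107, 208), (108, 209), (109, 211)]
pocket@.06 [[0.6023, 0.0036], [0.5339, 0.0125], [0.5419, 0.1026], [0.6093, 0.0951]] c [0.5719 0.0535] edges [np.float64(0.0918), np.float64(0.0689), np.float64(0.0904), np.float64(0.0678)]
plate@.05 [[0.6218, -0.008], [0.5171, 0.0057], [0.5274, 0.1099], [0.6304, 0.0964]] c [0.5742 0.051 ] edges [np.float64(0.1048), np.float64(0.1056), np.float64(0.1047), np.float64(0.1039)]
board [[0.6709, 0.1423], [0.5039, 0.1558], [0.4911, -0.0006]] c [0.5553 0.0992] edges [np.float64(0.2297), np.float64(0.1675), np.float64(0.1568)]
post
[[[88.5 93.5 31.8]]]
posthead [[0.5839, 0.1691]] c [0.5839 0.1691] edges [np.float64(0.0)]
```

The plate casts to 104.8 × 104.7 mm (given 104), the block to 54 × 79 mm (given 56 × 80), and post to tray centre is 117 mm (given 118). Those all agree. Now I'll refine the tray with sub-pixel edges and pick the block.

```bash
python3 - <<'E'
from h import *
d=np.load("pics/w2.npz");P2=(d["p"],d["R"])
g=cv2.cvtColor(cv2.imread("pics/w2.png"),cv2.COLOR_BGR2GRAY).astype(float)
def edge(a,lo,hi,lv): # first subpixel crossing of level
    s=np.sign(hi-lo); 
    for i in range(lo,hi,s):
        if (a[i]-lv)*(a[i+s]-lv)<0: return i+s*(lv-a[i])/(a[i+s]-a[i])
W=lambda u,v,z:onz("wrist",u,v,z,P2)[:2]
L={}
L["R"]=[W(edge(g[v],276,262,160),v,.054) for v in range(30,78,3)]
L["L"]=[W(edge(g[v],193,200,160),v,.054) for v in range(30,78,3)]
L["T"]=[W(u,edge(g[:,u],12,20,150),.054) for u in range(215,252,3)]
L["brd"]=[W(edge(g[v],279,284,160) or np.nan,v,.018) for v in range(30,110,4)]
for k,q in L.items():
    q=np.array(q);q=q[~np.isnan(q[:,0])];m=np.median(q,0);vx,vy,_,_=cv2.fitLine(q.astype(np.float32),cv2.DIST_HUBER,0,.01,.01).ravel()
    print(k,len(q),m.round(4),"dir",np.degrees(np.arctan2(vy,vx)).round(2))
print("lips",[W(*p,.06).round(4).tolist() for p in [(204,50),(257,50),(231,21),(231,84)]])
A=.0785;
r.open();Q=down(9.6)
r.movep([.4928,.2948,.10],Q); r.move_straight([.4928,.2948,.0085],vel=.12,stop_force=15)
print(r.get_obs()["position"])
r.grasp(30);o=r.get_obs();print(o["opening"],o["opening"]*.091,o["grasp_force"])
r.move_straight([.4928,.2948,.17],vel=.2)
o=r.get_obs();print(o["t"],o["position"],o["opening"],o["ft_force"])
E
```

```text
Traceback (most recent call last):
  File "h.py", line 12, in onz
    o,d=ray(n,u,v,pose);return o+d*(z-o[2])/d[2]
        ~~~^^^^^^^^^^^^
  File "h.py", line 5, in ray
    x,y=(u-K[0,2])/K[0,0],(v-K[1,2])/K[1,1]
                           ~^~~~~~~
TypeError: unsupported operand type(s) for -: 'NoneType' and 'float'
```

```bash
python3 - <<'E'
from h import *
d=np.load("pics/w2.npz");P2=(d["p"],d["R"])
g=cv2.cvtColor(cv2.imread("pics/w2.png"),cv2.COLOR_BGR2GRAY).astype(float)
def edge(a,lo,hi,lv):
    s=np.sign(hi-lo)
    for i in range(lo,hi,s):
        if (a[i]-lv)*(a[i+s]-lv)<0: return i+s*s*(lv-a[i])/(a[i+s]-a[i])*s
    return np.nan
W=lambda u,v,z:onz("wrist",u,v,z,P2)[:2]
L={}
L["R"]=[W(edge(g[v],276,262,160),v,.054) for v in range(30,78,3)]
L["L"]=[W(edge(g[v],193,200,160),v,.054) for v in range(30,78,3)]
L["T"]=[W(u,edge(g[:,u],12,20,150),.054) for u in range(215,252,3)]
L["brd"]=[W(edge(g[v],279,284,160),v,.018) for v in range(30,110,4)]
for k,q in L.items():
    q=np.array(q);q=q[~np.isnan(q).any(1)];m=np.median(q,0);vx,vy,_,_=cv2.fitLine(q.astype(np.float32),cv2.DIST_HUBER,0,.01,.01).ravel()
    print(k,len(q),m.round(4),"dir",np.degrees(np.arctan2(vy,vx)).round(2))
print("lips",[W(*p,.06).round(4).tolist() for p in [(204,50),(257,50),(231,21),(231,84)]])
r.open();Q=down(9.6)
r.movep([.4928,.2948,.10],Q); r.move_straight([.4928,.2948,.0085],vel=.12,stop_force=15)
print(r.get_obs()["position"])
r.grasp(30);o=r.get_obs();print(o["opening"],o["opening"]*.091,o["grasp_force"])
r.move_straight([.4928,.2948,.17],vel=.2)
o=r.get_obs();print(o["t"],o["position"],o["opening"],o["ft_force"])
E
```

```text
R 16 [0.5228 0.0596] dir 85.29
L 16 [0.6267 0.0472] dir 88.52
T 11 [0.5684 0.001 ] dir -4.77
brd 20 [0.508  0.0764] dir 85.39
lips [[0.6111, 0.0471], [0.5374, 0.0561], [0.5707, 0.0082], [0.5763, 0.1013]]
[0.49323869 0.29504973 0.00906555]
0.00039424843001673287 3.587660713152269e-05 0.0
10.65 [0.49218143 0.29445869 0.16892749] 0.00654844071132227 [-5.68229995e-01 -5.39622249e-01  4.50547123e-04]
```

The fingers closed fully with nothing between them. I need to see what happened.

```bash
python3 - <<'E'
from h import *
im,pose=look("w3"); s=r.read_camera("side"); cv2.imwrite("pics/s3.png",s)
t=r.read_camera("top");cv2.imwrite("pics/t3.png",t)
b=lambda a:cv2.resize(a,(400,300),interpolation=cv2.INTER_CUBIC)
old=cv2.imread("pics/side0.png")
ot=cv2.imread("pics/top0.png")
cv2.imwrite("pics/m3.png",np.vstack([np.hstack([b(im[:300,80:480]),b(s[200:275,180:280])]),np.hstack([b(t[210:270,160:240]),b(ot[210:270,160:240])])]))
print(proj([.4928,.2948,.022],pose),r.get_obs()["t"])
E
```

```text
[280.49977305 190.35650103] 10.8
```

View pics/m3.png

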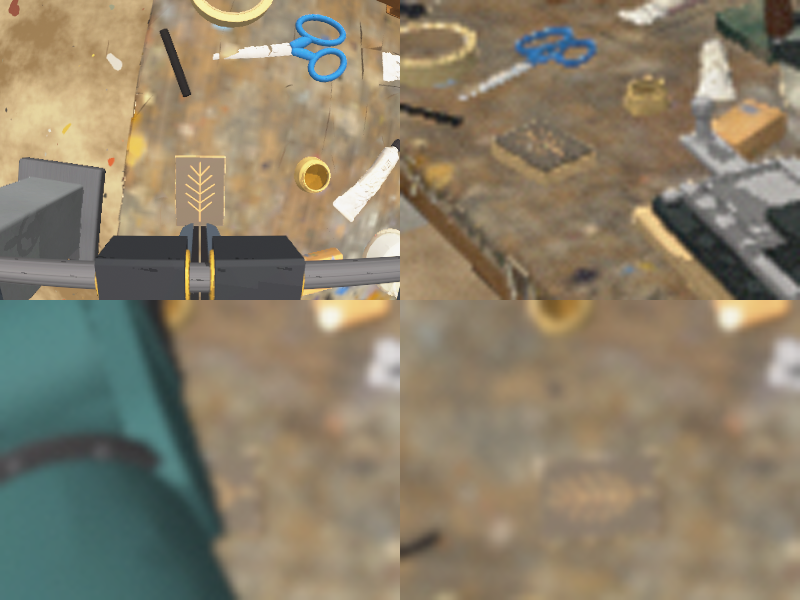

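The block is still lying where it was, at about (280,190) in the wrist view, so the fingers closed without holding it. I'll check the block's true height by casting its corners from the two wrist views.

```bash
python3 - <<'E'
from h import *
ld=lambda n:(lambda d:(d["p"],d["R"]))(np.load(f"pics/{n}.npz"))
P1,P2,P3=map(ld,("w1","w2","w3"))
# leaf lines mask centroid / extents per view
pts={}
for n,P,box in [("w1",P1,(60,150,200,290)),("w2",P2,(175,245,270,330)),("w3",P3,(150,224,250,310))]:
    im=cv2.imread(f"pics/{n}.png")[box[0]:box[1],box[2]:box[3]].astype(int)
    m=((im[...,2]-im[...,0]>75)&(im[...,2]>190)).astype(np.uint8)
    k,l,s,c=cv2.connectedComponentsWithStats(m,connectivity=8)
    i=1+np.argmax(s[1:,4]);
    ys,xs=np.where(l==i);q=np.c_[xs+box[2],ys+box[0]].astype(float)
    print(n,k,s[i],q.mean(0).round(1)); 
    v=q-q.mean(0);ax=np.linalg.svd(v,full_matrices=False)[2][0];t=v@ax
    e=[q[t.argmin()],q[t.argmax()]];print("  ends",e);pts[n]=(q.mean(0),e)
for a,b,Pa,Pb in [("w1","w2",P1,P2),("w1","w3",P1,P3),("w2","w3",P2,P3)]:
    X,er=cross2(ray("wrist",*pts[a][0],Pa),ray("wrist",*pts[b][0],Pb));print(a,b,X.round(4),er.round(4))
for n,P in zip(("w1","w2","w3"),(P1,P2,P3)):
    print(n,[onz("wrist",*p,.022,P).round(4)[:2] for p in [pts[n][0],*pts[n][1]]])
E
```

```text
w1 20 [ 29  19  28  52 331] [242.6 102.6]
  ends [array([237.,  79.]), array([250., 130.])]
w2 35 [ 20  13  22  42 233] [299.8 210.1]
  ends [array([295., 188.]), array([304., 229.])]
w3 11 [ 15  12  30  60 399] [279.5 189.3]
  ends [array([280., 162.]), array([279., 221.])]
w1 w2 [0.493  0.2942 0.0345] 0.001
w1 w3 [0.4914 0.2957 0.0216] 0.0004
w2 w3 [0.4922 0.2964 0.0245] 0.0016
w1 [array([0.4912, 0.2956]), array([0.4864, 0.3263]), array([0.4978, 0.2604])]
w2 [array([0.4929, 0.2972]), array([0.4982, 0.2621]), array([0.4879, 0.3282])]
w3 [array([0.4915, 0.2958]), array([0.487 , 0.3259]), array([0.497 , 0.2596])]
```

The block hasn't moved by even 0.5 mm and its top really is at about 22 mm. I'll retry lower, with pictures before and after the close.

```bash
python3 - <<'E'
from h import *
r.open();o=r.get_obs();print(o["t"],o["opening"])
b=lambda a:cv2.resize(a,(400,300),interpolation=cv2.INTER_CUBIC)
S=lambda:b(r.read_camera("side")[200:275,180:280])
s=r.move_straight([.492,.2955,.005],vel=.12,stop_force=15)
o=r.get_obs();print(s,o["t"],o["position"],o["opening"],o["ft_force"])
a=look("w4")[0];s1=S()
r.grasp(15);o=r.get_obs();print(o["t"],o["position"],o["opening"],o["grasp_force"],o["ft_force"])
c=look("w5")[0];s2=S()
r.dwell(.3);o=r.get_obs();print(o["opening"],o["grasp_force"])
cv2.imwrite("pics/m4.png",np.vstack([np.hstack([b(a[60:360,80:480]),s1]),np.hstack([b(c[60:360,80:480]),s2])]))
E
```

```text
12.1917 0.9994918527930743
False 13.7167 [0.49246324 0.29575304 0.00567039] 0.9979200001795725 [-0.57801575 -0.01307175  0.54469761]
15.1833 [0.4920054  0.29548929 0.00499719] 0.00585287440224421 0.0 [ 0.35081826 -0.21228762  0.21897839]
0.0021001835582965863 0.0
```

View pics/m4.png

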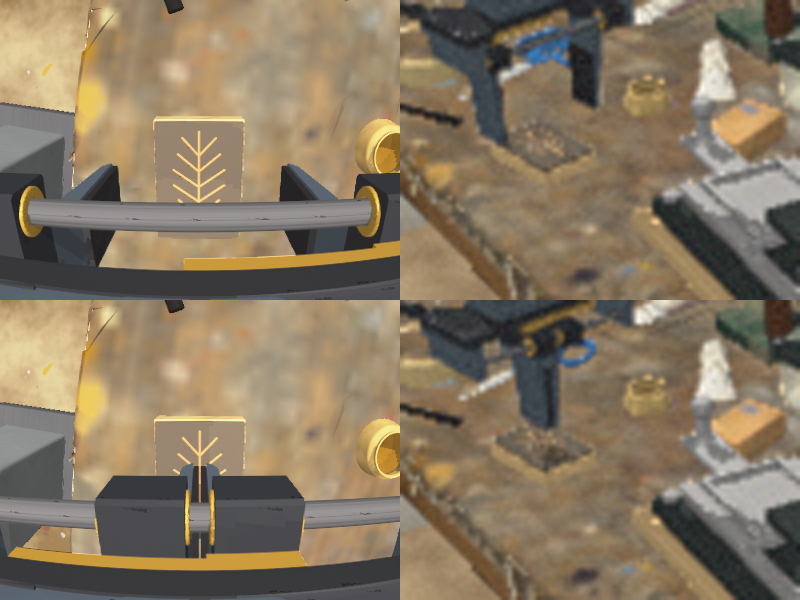

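The fingertips straddle the block in the upper pictures. In the lower ones the closed fingers sit over the block's centre at (540,425) with no contact. I'll check the fingertips' real height against the side camera, then feel for the block with closed fingers.

```bash
python3 - <<'E'
from h import *
c=r.get_calibration("side");K,R,t=[np.array(c[k]) for k in("intrinsics","R","t")]
def ps(X):
    q=K@(R@np.array(X)+t);return (q[:2]/q[2]).round(1)
p=np.array([.4924,.2957,0]);y=down(9.6)[:,1]
for z in (.0,.005,.015,.025,.035,.045):
    print(z,"L",ps(p-y*.052+[0,0,z]),"R",ps(p+y*.052+[0,0,z]),"mid",ps(p+[0,0,z]))
print("seen L (204,235) R (227.5,226.5) mid (215,231)")
r.move_straight([.492,.2955,.06],vel=.15)
s=r.move_straight([.492,.2955,.010],vel=.05,stop_force=5)
o=r.get_obs();print(s,o["t"],o["position"],o["ft_force"])
r.move_straight([.492,.2955,.06],vel=.15)
E
```

```text
0.0 L [203.1 246.1] R [227.1 236.1] mid [215.3 241. ]
0.005 L [203.  244.8] R [227.  234.9] mid [215.2 239.8]
0.015 L [202.8 242.3] R [226.8 232.4] mid [215.  237.3]
0.025 L [202.6 239.8] R [226.7 230. ] mid [214.9 234.8]
0.035 L [202.3 237.2] R [226.5 227.5] mid [214.7 232.3]
0.045 L [202.1 234.7] R [226.4 225. ] mid [214.5 229.7]
seen L (204,235) R (227.5,226.5) mid (215,231)
False 17.25 [0.4922412  0.2956238  0.01031202] [-0.4685555   0.58298049  0.04005781]
```

The side view puts the visible fingertips at about z = 0.04 m while the reported TCP is at 0.005 m. The closed fingers also went down to a reported 0.010 m without touching the 22 mm block. I'll cross-check the offset with the wrist camera and by feel.

```bash
python3 - <<'E'
from h import *
d=np.load("pics/w4.npz");P=(d["p"],d["R"]);p,Q=P
for dd in (0,.01,.02,.03,.035,.04,.05):
    print(dd,[proj(p+Q@np.array([x,s*.0455,-dd]),P).round(0).tolist() for s in(-1,1) for x in (.016,)])
print("seen tip corners (199,225),(361,225)")
r.open()
E
python3 - <<'E'
from h import *
r.grasp(10)
s=r.move_straight([.492,.2955,-.03],vel=.04,stop_force=5)
o=r.get_obs();print(s,o["t"],o["position"],o["ft_force"])
r.move_straight([.492,.2955,.04],vel=.15)
E
```

```text
0 [[212.0, 208.0], [348.0, 208.0]]
0.01 [[209.0, 212.0], [351.0, 212.0]]
0.02 [[205.0, 216.0], [354.0, 216.0]]
0.03 [[202.0, 220.0], [358.0, 220.0]]
0.035 [[200.0, 223.0], [360.0, 222.0]]
0.04 [[198.0, 225.0], [362.0, 225.0]]
0.05 [[193.0, 231.0], [367.0, 230.0]]
seen tip corners (199,225),(361,225)
True 22.1333 [ 0.4919114   0.29544768 -0.01384044] [-4.18805989 -0.8655467  13.54839748]
```

Touching the block top at a reported z of -0.0138 m gives a fingertip offset of +36 mm, and both cameras give 35–40 mm. The real fingertips therefore end 36 mm behind the reported TCP, and I'll correct every height for it. Now pick and place.

```bash
echo 'DZ=.036  # real tip is this far above reported TCP' >> h.py; python3 - <<'E'
from h import *
r.open()
p=[.492,.2955];s=r.move_straight([*p,.0085-DZ],vel=.15,stop_force=15)
r.grasp(30);o=r.get_obs();print(s,o["t"],o["position"],o["opening"],o["opening"]*.091,o["grasp_force"])
if o["opening"]>.4:
    r.move_straight([*p,.12-DZ],vel=.2)
    r.movep([.5744,.0524,.11-DZ],down(-4.7))
    o=r.get_obs();print(o["t"],o["opening"],o["position"],o["ft_force"])
    s=r.move_straight([.5744,.0524,.0635-DZ],vel=.06,stop_force=8)
    o=r.get_obs();print(s,o["t"],"tip z",o["position"][2]+DZ,o["position"],o["ft_force"])
E
```

```text
False 25.2667 [ 0.49211737  0.29556802 -0.02724979] 0.6151479873146386 0.05597846684563211 29.995522499084473
26.9833 0.610042602344904 [0.57401066 0.05318657 0.07356915] [ 0.16440016  0.45365541 -3.56551365]
False 27.9083 tip z 0.06374431861985519 [0.57464658 0.05237168 0.02774432] [ 0.64514109 -0.65232107 -3.41142577]
```

The block is held (56 mm opening, 3.5 N weight) and its underside is at about 55 mm without touching, so it is inside the lips. Next: release, push the bed home with closed fingers, then look at the wheel.

```bash
python3 - <<'E'
from h import *
s=r.move_straight([.5744,.0524,.0622-DZ],vel=.03,stop_force=3)
r.open();r.move_straight([.5744,.0524,.125-DZ],vel=.2)
o=r.get_obs();print(s,o["t"],"f",o["ft_force"])
yh=down(-4.7)[:,0];post=np.array([.5744,.0524,0])+.118*yh
a=post+.042*yh
r.move_straight([*a[:2],.125-DZ],vel=.25)
r.grasp(20)
r.move_straight([*a[:2],.072-DZ],vel=.15)
o=r.get_obs();print(o["t"],o["position"],o["ft_force"])
b=a-.165*yh
s=r.move_straight([*b[:2],.072-DZ],vel=.06,stop_force=12)
o=r.get_obs();q=np.array(o["position"]);print(s,o["t"],q,o["ft_force"],"travel",(a-q)@yh,"post-TCP now -> d",(a-q)@yh-.042+.0265)
E
```

```text
False 29.325 f [-0.41136872  0.48370113 -0.6149716 ]
31.9833 [0.58754211 0.2118824  0.03608577] [-0.7345546  -0.14961464  0.56800885]
True 34.0333 [0.57613565 0.07247107 0.03600971] [ 0.40557584 10.93540954  0.95409512] travel 0.1398542063724164 post-TCP now -> d 0.1243542063724164
```

The bed stopped against a hard resistance after 124 mm of travel, which is in range and puts the axis within 1 mm of the hub triangulated earlier. Now a look at the wheel from above the knob.

```bash
python3 - <<'E'
from h import *
yh=down(-4.7)[:,0];q=np.array(r.get_obs()["position"])+.02*yh
r.move_straight(q,vel=.2)
r.movep([*q[:2],.33],down(-4.7))
r.movep([.53,-.05,.345],down(-4.7));r.open()
im,P=look("w6")
for n,X in [("hub",[.5642,-.0716,.26]),("knobtop",[.514,-.058,.3066]),("knobbase",[.514,-.058,.26])]: print(n,proj(X,P).round(1))
print(r.get_obs()["t"])
cv2.imwrite("pics/w6c.png",cv2.resize(im[60:260,140:420],(784,560),interpolation=cv2.INTER_CUBIC))
E
```

```text
hub [317.5 222.3]
knobtop [260.3 227.4]
knobbase [263.1 212.7]
37.5083
```

View pics/w6c.png

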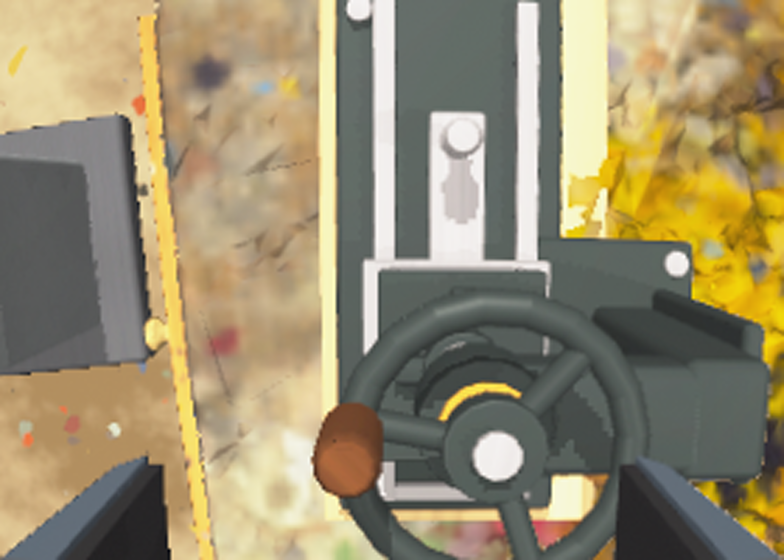

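The picture shows the bed home under the platen, the hub cap centre at crop (498,457) and the knob top at crop (346,468). That agrees with the predicted hub to 1 px. Now grip the knob with the closing line tangential and wind in small steps until the force rises.

```bash
cat > wind.py <<'E'
from h import *
import json
def run(S,s_end,step,thr=None):
    C=np.array(S["C"]);log=S["log"]
    while S["s"]<s_end-1e-6:
        S["s"]=min(S["s"]+step,s_end);ph=np.radians(S["phi0"]-S["s"])
        r.move_straight([C[0]+.05*np.cos(ph),C[1]+.05*np.sin(ph),S["z0"]-.012*S["s"]/360],vel=.055)
        F=[]
        for _ in range(2): F.append(r.get_obs()["ft_force"]); r.dwell(.01)
        o=r.get_obs();f=np.mean(F+[o["ft_force"]],0);q=np.array(o["position"])[:2]-C
        ph=np.arctan2(q[1],q[0]);t=np.array([np.sin(ph),-np.cos(ph)])
        log.append([S["s"],-f[:2]@t,f[:2]@q/np.linalg.norm(q),f[2],o["opening"],o["t"]])
        json.dump(S,open("S.json","w"))
        ft=[l[1] for l in log]
        if ft[-1]>17: print("FORCE");break
        if thr and len(ft)>12 and S["s"]>120 and np.mean(ft[-3:])>np.median(ft[3:-6])+thr: print("CONTACT?");break
    for l in log: print(*np.round(l,2))
E
python3 - <<'E'
from wind import *
d=np.load("pics/w6.npz");P=(d["p"],d["R"])
k=onz("wrist",140+346/2.8,60+468/2.8,.3066,P);h=onz("wrist",140+498/2.8,60+457/2.8,.262,P)
print("knob",k,"hub",h,"dist",np.linalg.norm((k-h)[:2]))
C=(h[:2]*.5+np.array([.5642,-.0716])*.5);v=k[:2]-C;phi0=np.degrees(np.arctan2(v[1],v[0]));print("C",C,"r",np.linalg.norm(v),"phi0",phi0)
s0=(-4.7-phi0)%360;zk=.289-.012*s0/360;print("spindle rad",np.radians(s0),"zk",zk)
K=k[:2]; C=K-.05*v/np.linalg.norm(v)
Q=down(phi0-90);Q2=down(phi0+90);J=[r.ik([*K,zk+.02],q) for q in(Q,Q2)];j0=np.array(r.get_obs()["joint_positions"])
print([None if j is None else np.abs(np.array(j)-j0).max() for j in J])
ok=1.9<np.radians(s0)<3.6 and .046<np.linalg.norm(v)<.054
if ok:
    i=min((i for i in(0,1) if J[i] is not None),key=lambda i:np.abs(np.array(J[i])-j0).max())
    r.movep([*K,.325],(Q,Q2)[i])
    z0=zk-.010-DZ
    s=r.move_straight([*K,z0],vel=.1,stop_force=8);o=r.get_obs();print(s,o["t"],o["position"],o["ft_force"])
    if not s:
        r.grasp(20);o=r.get_obs();print(o["t"],o["opening"]*.091,o["grasp_force"],o["ft_force"])
        json.dump(dict(C=C.tolist(),phi0=float(phi0),z0=float(z0),s=0.,log=[]),open("S.json","w"))
E
```

```text
knob [ 0.51661099 -0.05800579  0.3066    ] hub [ 0.56425682 -0.07192803  0.262     ] dist 0.04963823092862362
C [ 0.56422841 -0.07176402] r 0.04956518471566742 phi0 163.88427333524984
spindle rad 3.3408346703973946 zk 0.28261947577784163
[np.float64(79.66348136947278), np.float64(100.33651863052725)]
False 39.8 [ 0.51703038 -0.05806653  0.2372414 ] [ 0.3362782  -0.12131778  0.2071943 ]
40.875 0.02033569531240787 19.999296846217476 [0.20097308 2.96776348 0.80356583]
```

```bash
python3 - <<'E'
from wind import *
S=json.load(open("S.json"))
run(S,108,12); S["log_shown"]=1
run(S,430,9,thr=1.5)
E
```

```text
12.0 -2.76 1.3 0.67 0.22 41.23
24.0 -3.3 2.46 0.75 0.22 41.59
36.0 -3.27 3.67 0.51 0.23 41.95
48.0 -3.31 4.74 0.58 0.22 42.31
60.0 -2.99 5.34 0.96 0.22 42.67
72.0 -2.4 6.07 0.49 0.22 43.02
84.0 -2.62 5.93 -0.81 0.22 43.38
96.0 -2.16 5.52 -1.14 0.22 43.74
108.0 -2.8 5.76 -2.32 0.22 44.1
CONTACT?
12.0 -2.76 1.3 0.67 0.22 41.23
24.0 -3.3 2.46 0.75 0.22 41.59
36.0 -3.27 3.67 0.51 0.23 41.95
48.0 -3.31 4.74 0.58 0.22 42.31
60.0 -2.99 5.34 0.96 0.22 42.67
72.0 -2.4 6.07 0.49 0.22 43.02
84.0 -2.62 5.93 -0.81 0.22 43.38
96.0 -2.16 5.52 -1.14 0.22 43.74
108.0 -2.8 5.76 -2.32 0.22 44.1
117.0 -1.9 5.6 -1.43 0.22 44.41
126.0 -1.56 5.52 -2.02 0.22 44.72
135.0 -2.52 5.2 -2.57 0.22 45.02
144.0 -2.3 5.16 -2.09 0.22 45.33
153.0 -1.68 4.7 -0.84 0.23 45.64
162.0 -2.28 3.56 -0.98 0.23 45.95
171.0 -1.83 3.28 -0.07 0.22 46.26
180.0 -1.86 2.45 0.89 0.23 46.57
189.0 -2.27 1.95 1.43 0.22 46.88
198.0 -2.15 0.38 2.45 0.22 47.18
207.0 -1.81 -0.94 3.18 0.23 47.49
216.0 -1.84 -1.43 3.67 0.22 47.8
225.0 -2.64 -2.74 4.04 0.23 48.11
234.0 -2.42 -3.63 3.58 0.22 48.42
243.0 -2.54 -4.52 3.72 0.23 48.72
252.0 -1.56 -5.14 3.2 0.23 49.03
261.0 0.33 -4.56 1.89 0.22 49.34
270.0 0.48 -4.97 1.83 0.22 49.65
```

The tangential reading steps up by about 2.8 N between s = 243° and 270°, so contact is at about 250° (0.69 turn, within the given range). I'll go a few more steps to confirm the plateau.

```bash
python3 - <<'E' | tail -5
from wind import *
S=json.load(open("S.json"));run(S,306,9)
E
```

```text
270.0 0.48 -4.97 1.83 0.22 49.65
279.0 1.02 -4.86 1.37 0.22 49.96
288.0 1.87 -4.84 1.35 0.22 50.27
297.0 1.81 -4.38 0.66 0.23 50.58
306.0 2.13 -3.85 1.14 0.22 50.88
```

It climbs over about 40° (248°→288°) and then flattens, which matches a touch at about 250°. Wind to 340°, release, lift clear.

```bash
python3 - <<'E' | tail -9
from wind import *
S=json.load(open("S.json"));run(S,340,8.5)
r.open();p=np.array(r.get_obs()["position"]);r.move_straight(p+[0,0,.1],vel=.15)
im,P=look("w7");o=r.get_obs();print(o["t"],o["position"],o["ft_force"],o["opening"])
g=cv2.cvtColor(im,cv2.COLOR_BGR2HSV);m=((g[...,0]<14)&(g[...,1]>120)&(g[...,2]>60)&(g[...,2]<200)).astype(np.uint8)
k,l,s,c=cv2.connectedComponentsWithStats(m);
for i in np.argsort(-s[1:,4])[:3]+1: print(s[i],c[i].round(1))
ph=np.radians(S["phi0"]-340);C=S["C"];zt=.3066-.0113
X=[C[0]+.05*np.cos(ph),C[1]+.05*np.sin(ph)]
print("knob expected top/base px",proj([*X,zt],P).round(1),proj([*X,zt-.048],P).round(1))
E
```

```text
314.5 2.49 -3.0 1.51 0.22 51.18
323.0 2.26 -2.63 2.34 0.22 51.48
331.5 2.62 -2.68 3.19 0.22 51.78
340.0 2.01 -1.47 4.39 0.22 52.08
54.0917 [ 0.51416507 -0.07515875  0.32406613] [-0.26256776 -0.29033857 -0.31861023] 1.001525613728876
[267 197  26  35 713] [279.3 214.4]
[222 249  13  12  65] [229.5 255.1]
[  0 176   9   8  51] [  3.7 179.5]
knob expected top/base px [280.7 221. ] [280.6 206.4]
```

The knob stayed where it was left: measured (279,214) against an expected knob span of (280.7,221) top to (280.6,206) base. Nothing is touching it. Handing in.

```bash
python3 -c "
from plant import r
print(r.close_job())"
```

```text
the job is handed in; nothing more can be done
None
```

I handed the job in at about 54 s: block in the tray, bed pushed home, wheel wound about a quarter turn (90°) past a touch felt near 250°, knob released. I had no direct reading of the load on the tray and saw no verdict. The fingertips really end about 36 mm short of the stated TCP, so the first two grasps closed above the block; I corrected all heights for this.

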